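# Slide a bush along the fence into the diameter comparator

## Task

Check the bronze bush in the diameter comparator: with your fingertips push the bush across the base plate until it stands against the long fence, then slide it along the fence, past the indicator's spring-loaded spindle tip, until it is fully home against the stop screw, and leave it standing there with your hand withdrawn. Keep it against the fence throughout the run-in so that the spindle is not struck side-on, never lift or tip the bush, let nothing but the bush touch the indicator, and leave the other parts round the fixture where they stand.

Things in the scene. Friction and masses are not known exactly. Their poses are not given: they have to be found in the camera images.
- bush_mid (a point): centre of the bush to be checked: a plain bronze-coloured cylinder with a bore, 32 mm outside diameter, 22 mm high, 0.09 kg, standing loose and upright on the fixture's base plate. The point is on its axis, half-way up (11 mm above the base plate).
- fixture: diameter comparator, fixed: bare steel plate, its top flat and 16 mm above the bench. Origin on the bench; the plate reaches x -70 to +60, y -125 to +125 mm in its own frame (z up). A steel fence 16 mm high, 18 mm thick runs along y on the +x edge, working face at x = +40 mm, y -120 to +120 mm. A stop block at the +y end (x +5 to +39, y +97 to +115 mm, 22 mm high) carries the stop screw.
- nest (a point): where the bush's centre is when fully home, touching the fence and the stop screw's flat round head (14 mm across, facing -y at fixture y = +85 mm): fixture x +24, y +69 mm, 11 mm above the plate. Axes as the fixture's: +x into the fence, +y along the fence towards the stop screw.
- indicator: dial indicator lying on its back, 24 mm thick; origin at fixture x -61, y +69 mm, level with the plate's top. Case: fixture x -111 to -57, y +40 to +98 mm. A clamp block on the plate (x -44 to -10, y +56 to +82 mm, 20 mm high) holds its stem. Its spindle (ball tip 6 mm across, axis 10 mm above the plate) points along fixture +x at the fence, at y +69 mm.
- spindle_tip (a point): tip of the indicator's spindle; with no part in the nest it stands 28 mm from the fence face.
- spindle (a joint): how far the spindle is pushed back into the indicator, m: 0 = free, 0.003 to 0.004 with the bush in the nest. A spring pushes it towards the fence with about 1.3 N at 0 and 2.3 N at 0.004.
- flange_bush: bystander: steel flanged bush, 36 mm across and 30 mm high, standing on the bench beyond the open (-y) end of the plate; origin at the centre of its underside.
- collet: bystander: tapered spring collet, 32 mm across and 35 mm high, standing on the bench behind the fence; origin at the centre of its underside.
- gear: bystander: gear blank with a hub, 48 mm across and 22 mm high, lying on the bench behind the fence; origin at the centre of its underside.
Mind the look-alikes: they are no part of the job. Leave any purple or yellow look-alike of the part that bears bush_mid alone.

How it is judged:
On the way:
1. the bush stands against the fence (within 2.5 mm), still more than 45 mm from its home place (x of bush_mid in the frame of nest above -0.0025 m and y of bush_mid in the frame of nest below -0.045 m and angle between bush_mid's own z axis and vertical below 0.1 rad), for 0.1 s.
At the end, for the whole second after the job is handed in: The bush stands upright on the plate within 2 mm of its home place, against fence and stop screw, with the indicator's spindle bearing on it and pushed back by more than 2 mm; the bystanders are within 15 mm of where they stood (x of bush_mid in the frame of nest between -0.002 and 0.002 m and y of bush_mid in the frame of nest between -0.002 and 0.002 m and z of bush_mid in the frame of nest below 0.002 m and angle between bush_mid's own z axis and vertical below 0.06 rad and value of joint spindle above 0.002 m and contact force between indicator and anything else above 0.3 N and horizontal distance between spindle_tip and bush_mid below 0.018 m and distance of each of flange_bush, collet, gear from where it was at the start of the episode below 0.015 m); the robot touches nothing.
It fails at once if the bush is lifted more than 5 mm off the plate (z of bush_mid in the frame of nest above 0.005 m).
It fails at once if the bush is tipped by more than 0.35 rad (angle between bush_mid's own z axis and vertical above 0.35 rad).
It fails at once if the bush is more than 5 mm off the fence within the last 45 mm of the run-in (y of bush_mid in the frame of nest above -0.045 m and x of bush_mid in the frame of nest below -0.005 m).
It fails at once if the robot touches the indicator or its spindle (contact force between any of the fingers, the arm and indicator above 1 N).
It fails at once if a bystander is moved by more than 15 mm (distance of any of flange_bush, collet, gear from where it was at the start of the episode above 0.015 m).
It also fails if it takes over 42 s, if anything falls off the work surface, if the arm or the gripper's body presses on something with over 40 N, if the wrist force passes 120 N, or if a joint passes its speed limit or range.

## Robot

A 6-joint arm with a two-finger parallel gripper is mounted at the origin on a cart in front of the work surface, level with it; the furniture and walls round the work are solid. World frame = base frame: x ahead of the robot, y to its left, z up, the work surface at z = 0. Lengths are in m, angles in rad, forces in N, time in s.
With the tool pointing down it reaches from about 0.375 to 0.75 m from the base axis. Payload 9 kg.
Tool frame: the origin (TCP) lies on the centre line of the jaws, within the pads' length; the fingertips stand 14 mm ahead of it and the grasp point (between the pads) lies 5 mm behind it; z points along the fingers, y is the line along which they close (so a half turn about z gives the same grasp; the last joint's range is limited). The gripper opens to 85 mm and grips with 20 to 120 N. Pads are 22 mm wide; open, the fingers measure 114 mm over their backs; the gripper's body (76 mm by 85 mm) begins 54 mm behind the grasp point. The pads swing forward as they close: fully open they stand 13 mm farther back than shut.
Start: joints at [-1.394, 0.104, 0.097, 1.564, 0, 1.353], TCP at [0.231, -0.554, 0.245] pointing down, gripper open.
Joint ranges: [-2.99, 2.99], [-0.84, 1.86], [-1.1, 1.16], [-1.84, 2.11], [-1.51, 1.56], [-3.14, 3.14]. Speed limits (rad/s): [2.22, 2.22, 2.57, 3.14, 3.14, 3.14].

## Interface

Orientations are given as a unit quaternion [w, x, y, z].
In Python, from plant import env, jaws, kin, imaging, job_done gives the robot as it stands. Calls block until the motion is done:
- env.goto(position, orientation): joint-space move of the TCP to a pose.
- env.move_linear(position, velocity=0.15, attitude=None): straight line of the TCP; attitude=None keeps the orientation; velocity is the mean speed in m/s.
- env.set_joints(angles): joint-space move.
- jaws.move_gripper(opening, force=None): finger opening in m; force is the grip in N (None keeps the last); returns when the fingers have stopped.
- env.wait(seconds).
- kin.ik(position, orientation): joint angles nearest the present ones, or None.
- env.state(): the state.
- imaging.camera(name): name is "scene" or "side" or "wrist"; returns the picture (400x640x3 uint8, red, green, blue); there is no depth.
- imaging.camera_model(name): a dict with "camera_matrix" (3x3 intrinsics, pixels), "k1" (the pictures are not rectified: a ray, as slopes to the right and down, at radius r is drawn at 1 + k1 r^2 times it, then the intrinsics apply), "xyz" and "orientation" of the camera in the world. Camera axes: x right, y up, looking along -z (the intrinsics and any distortion apply to the point x, -y, -z); pixel columns grow to the right and rows downward; lengths in m; the calibration is good to about 2 mm. A picture is of the moment at which its call begins: read the wrist's pose just before it. camera_model takes no time and is no camera call; for the wrist camera it gives the pose at the moment of the call.
A pose or a line that the arm cannot do raises env.PlanningError and nothing moves.
- job_done(): hands the job in; it is judged then, once.
The state is a dict: "t": time; "joint_positions": joint angles; "dq": joint speeds; "tau": joint torques, N m; "tcp_pos": TCP position; "orientation": TCP orientation; "force": force on the tool from outside, world axes, zero at the start; "wrist_torque": the same for the moment, N m; "opening": finger opening in m; "gripper_force": force on a finger pad.
Only numpy, scipy, OpenCV 4.12 (cv2) and the standard library are available. Lean on these libraries where they do the work, as an engineer would, in place of code of your own. Each camera call takes 0.05 s, during which the arm holds its last target. There are 200 camera calls.

## Working session

There is one attempt and no reset: what is moved stays moved. The work goes in short steps, each a Python script; the robot and the scene stay as the last script left them, time stands still between calls to the robot, and variables do not carry over. Pictures are saved under pics/ and viewed, at most 10 in all, crops included, and the job is handed in when it is done.

```bash
ls; mkdir -p pics; python3 - <<'E'
from plant import env,jaws,kin,imaging
import cv2,numpy as np
for n in("scene","side"):
    cv2.imwrite(f"pics/{n}0.png",imaging.camera(n)[:,:,::-1]); m=imaging.camera_model(n); print(n,m)
print(env.state()['t'],env.state()['orientation'])
E
```

```text
pics
scene {'camera_matrix': array([[492.86843739,   0.        , 321.04126549],
       [  0.        , 492.86843739, 198.63489207],
       [  0.        ,   0.        ,   1.        ]]), 'k1': -0.06936127320471844, 'xyz': array([-0.15155978, -0.4316177 ,  0.51560272]), 'orientation': array([ 0.74239258,  0.43286724, -0.24559206, -0.44851282])}
side {'camera_matrix': array([[432.21363171,   0.        , 315.72483727],
       [  0.        , 432.21363171, 197.22046663],
       [  0.        ,   0.        ,   1.        ]]), 'k1': -0.00954685245616819, 'xyz': array([0.23329388, 0.7544388 , 0.52474174]), 'orientation': array([-0.15907092, -0.08684526,  0.50673447,  0.84283718])}
0.1 [-5.94205074e-04  9.80584128e-01  1.96097975e-01 -1.53403118e-06]
```

View pics/scene0.png

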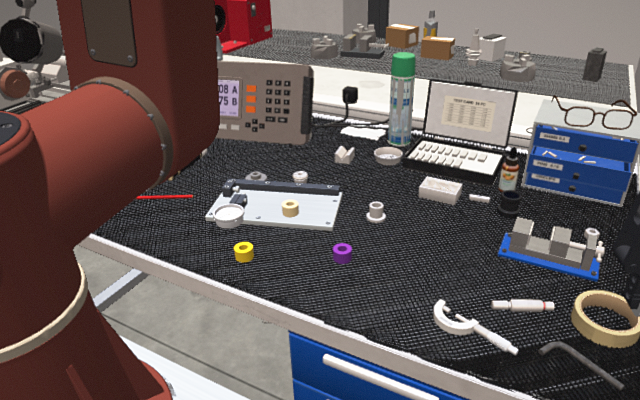

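View pics/side0.png

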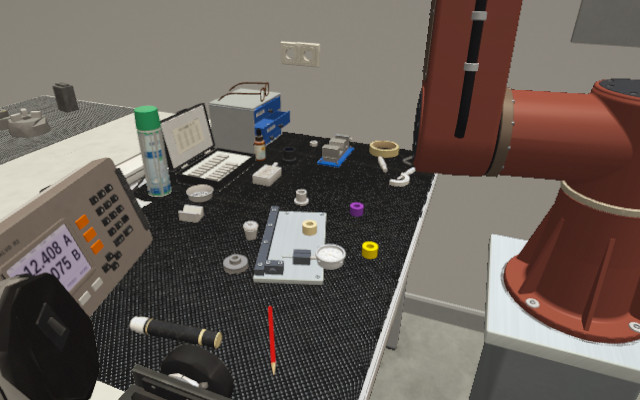

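The scene view shows three candidates: the bronze bush on the plate at (290,208), a yellow ring at (243,252) and a purple ring at (342,253). The last two stand on the bench. In the side view the same three are at (310,227), (370,250) and (357,209). The one on the plate fits the description because it is bronze and stands on the base plate. The fence is on the far side, and the indicator and stop are at the +y end.

```bash
cat > h.py <<'E'
import numpy as np,cv2
from scipy.spatial.transform import Rotation as R
def rot(q): return R.from_quat([q[1],q[2],q[3],q[0]])
def ray(m,p):
    u=cv2.undistortPoints(np.array([[p]],float),m["camera_matrix"],np.array([m["k1"],0,0,0,0.]))[0,0]
    return m["xyz"],rot(m["orientation"]).apply([u[0],-u[1],-1.])
def cast(m,p,z):
    o,d=ray(m,p); return o+d*(z-o[2])/d[2]
def tri(m1,p1,m2,p2):
    o1,d1=ray(m1,p1);o2,d2=ray(m2,p2)
    s=np.linalg.lstsq(np.c_[d1,-d2],o2-o1,rcond=None)[0]
    a,b=o1+s[0]*d1,o2+s[1]*d2
    return (a+b)/2,np.linalg.norm(a-b)
def proj(m,P):
    c=rot(m["orientation"]).inv().apply(np.asarray(P)-m["xyz"]); u=np.array([c[0],-c[1]])/-c[2]
    u=u*(1+m["k1"]*(u@u)); K=m["camera_matrix"]; return K[:2,:2]@u+K[:2,2]
E
python3 - <<'E'
from h import *
from plant import imaging,env,kin
np.set_printoptions(precision=4,suppress=True)
s,d=imaging.camera_model("scene"),imaging.camera_model("side")
print("bushtop",tri(s,(290,203.5),d,(310,223)))
for z in [.016]:
  print([cast(s,p,z)[:2] for p in[(333,226),(208,216)]],[cast(d,p,z)[:2] for p in[(257,279),(324,280),(327,212),(275,211)]])
w=imaging.camera_model("wrist");st=env.state();t=rot(st["orientation"])
print(w["camera_matrix"],w["k1"],t.inv().apply(w["xyz"]-st["tcp_pos"]),(t.inv()*rot(w["orientation"])).as_matrix())
E
```

```text
bushtop (array([0.5211, 0.0136, 0.0367]), np.float64(0.000253314332428631))
[array([ 0.5162, -0.0805]), array([0.4399, 0.1501])] [array([0.5515, 0.2017]), array([0.4361, 0.1584]), array([ 0.5146, -0.079 ]), array([ 0.6293, -0.0369])]
[[326.2857   0.     316.7111]
 [  0.     326.2857 199.0125]
 [  0.       0.       1.    ]] -0.06531877591424959 [ 0.0759  0.0006 -0.1286] [[-0.0002  0.9558  0.2939]
 [ 1.      0.0001  0.0006]
 [ 0.0006  0.2939 -0.9558]]
```

```bash
cat >> h.py <<'E'
def down(yaw): return [0,np.cos(yaw/2),np.sin(yaw/2),0]   # tool x at heading yaw, pointing down
E
python3 - <<'E'
from h import *
from plant import env,jaws,kin,imaging
np.set_printoptions(precision=4,suppress=True)
jaws.move_gripper(0.006)
yaw=.319;O=np.array([.5426,.0607]);A=np.array([[np.cos(yaw),-np.sin(yaw)],[np.sin(yaw),np.cos(yaw)]])
p=O+A@[-.075,-.02]
env.goto([*p,.22],down(yaw))
s=env.state();m=imaging.camera_model("wrist");im=imaging.camera("wrist")
cv2.imwrite("pics/w1.png",im[:,:,::-1]);np.save("w1.npy",m,allow_pickle=True)
print(s["t"],s["tcp_pos"],s["joint_positions"],s["opening"])
for q in[(-.07,-.125),(.06,-.125),(-.07,.125),(.06,.125),(.04,-.12)]:print(q,proj(m,[*(O+A@q),.016]))
print(proj(m,[.5211,.0136,.0367]))
E
```

```text
3.05 [0.4778 0.0175 0.22  ] [-0.2377 -0.2748 -0.3079  1.5376 -0.0001  2.5857] 0.006190735776471325
(-0.07, -0.125) [416.2289 170.1943]
(0.06, -0.125) [426.6496  35.5556]
(-0.07, 0.125) [177.8796 170.6241]
(0.06, 0.125) [163.2297  37.1986]
(0.04, -0.12) [419.95    57.7602]
[334.54   138.6876]
```

View pics/w1.png

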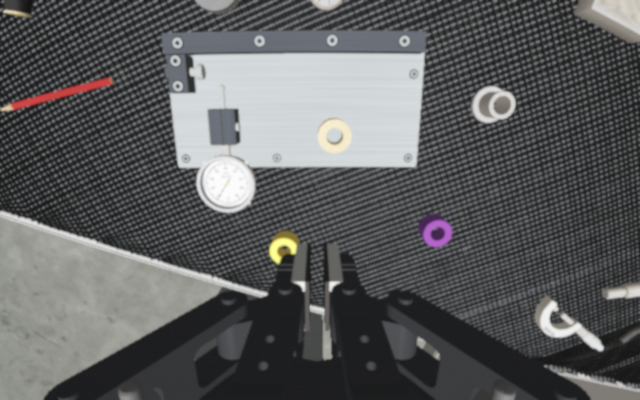

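The wrist view shows the bronze bush on the plate at (334,136). The yellow ring at (284,247) and the purple one at (437,232) are on the bench. The fence is along rows 32–53, with the stop screw head at (198,72) and the spindle at (224,90).

```bash
cat > fit.py <<'E'
from h import *
def fit(im,m):
    g=cv2.cvtColor(im,cv2.COLOR_RGB2GRAY).astype(float)
    hsv=cv2.cvtColor(im,cv2.COLOR_RGB2HSV)
    k=lambda pts:np.array([cast(m,p,.016)[:2] for p in pts])
    near=[];far=[];end=[]
    for c in list(range(290,312))+list(range(360,396)):
        d=np.diff(cv2.GaussianBlur(g,(5,5),0)[:,c]); r=150+np.argmin(d[150:180]); near.append((c,r+.5))
    for c in list(range(235,250))+list(range(275,320))+list(range(345,400)):
        d=np.diff(cv2.GaussianBlur(g,(5,5),0)[:,c]); r=42+np.argmax(d[42:64]); far.append((c,r+.5))
    for r in range(95,150):
        d=np.diff(cv2.GaussianBlur(g,(5,5),0)[r]); c=400+np.argmin(d[400:435]); end.append((c+.5,r))
    out=[]
    for P in(near,far,end):
        W=k(P);v=cv2.fitLine(W.astype(np.float32),cv2.DIST_HUBER,0,.0005,.0001).ravel();out.append(v)
    return out,(near,far,end)
def bush(im,m,box):
    x0,y0,x1,y1=box;h=cv2.cvtColor(im,cv2.COLOR_RGB2HSV)[y0:y1,x0:x1]
    M=((h[...,0]>8)&(h[...,0]<32)&(h[...,1]>45)).astype(np.uint8)
    C=max(cv2.findContours(M,cv2.RETR_EXTERNAL,cv2.CHAIN_APPROX_NONE)[0],key=cv2.contourArea)
    (cx,cy),ax,_=cv2.fitEllipse(C); return (cx+x0,cy+y0),ax
E
python3 - <<'E'
from fit import *
np.set_printoptions(precision=4,suppress=True)
m=np.load("w1.npy",allow_pickle=True).item();im=cv2.imread("pics/w1.png")[:,:,::-1].copy()
L,P=fit(im,m)
for v in L: print(v,np.degrees(np.arctan2(v[1],v[0])))
d=L[1][:2]*np.sign(L[1][1]);n=np.array([d[1],-d[0]])
yaw=np.arctan2(-d[0],d[1]);a=np.array([np.cos(yaw),np.sin(yaw)]);b=np.array([-a[1],a[0]])
print("yaw",yaw,"face x",a@L[1][2:],"near x",a@L[0][2:],"gap",a@(L[1][2:]-L[0][2:]),"end y",b@L[2][2:])
fx=a@L[1][2:]-.040;fy=b@L[2][2:]+.125;print("O",fx*a+fy*b)
c,ax=bush(im,m,(300,105,370,165));w=cast(m,c,.036)[:2];print("bush",c,ax,w,"fix",a@w-fx,b@w-fy)
# stop head face / spindle check
for q,z in(((.024,.085),.027),((.012,.069),.026)): print(proj(m,[*((fx+q[0])*a+(fy+q[1])*b),z]))
v=im.copy()
for s in P:
    for p in s: cv2.circle(v,(int(p[0]),int(p[1])),0,(255,0,0),-1)
cv2.imwrite("pics/c1.png",cv2.resize(v[20:190,150:440],None,fx=2.7,fy=2.7)[:,:,::-1])
E
```

```text
[ 0.3136 -0.9496  0.499  -0.0183] -71.724266
[ 0.3173 -0.9483  0.5926  0.0495] -71.50278
[ 0.9485  0.3167  0.5619 -0.064 ] 18.46053
yaw 0.32283744 face x 0.57769215 near x 0.467429 gap 0.110263154 end y -0.2389182
O [0.5461 0.0626]
bush (331.3558177947998, 130.06712341308594) (21.24351692199707, 30.10480499267578) [0.5277 0.019 ] fix -0.03117497817550141 -0.03546106187616799
[202.471   70.9046]
[220.6075  83.9334]
```

View pics/c1.png

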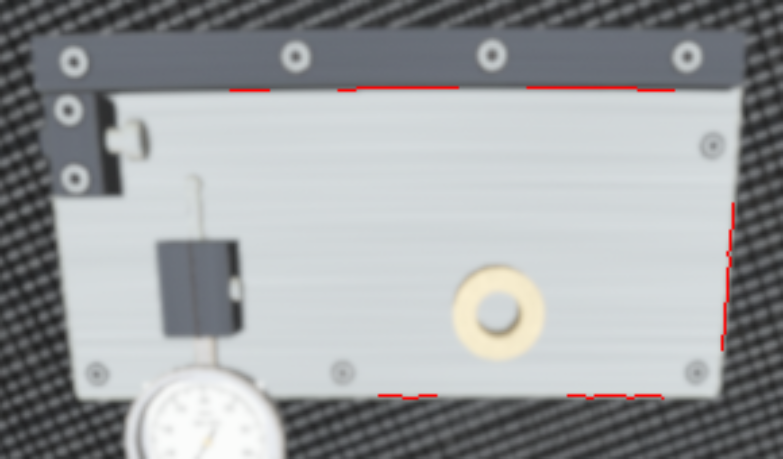

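The crop confirms that the bush is the bronze ring on the plate, at full-picture pixel (334.8,135.6). The fence-to-edge gap measures 110.3 mm against 110 mm in the text. The automatic ellipse fit caught only part of the ring, so I use the centre read from the crop.

```bash
cat >> h.py <<'E'
yaw=.3222;O=np.array([.5461,.0626]);a=np.array([np.cos(yaw),np.sin(yaw)]);b=np.array([-a[1],a[0]])
def W(x,y,z): return [*(O+x*a+y*b),z]
def F(p): d=np.asarray(p)[:2]-O; return np.array([a@d,b@d])
E
python3 - <<'E'
from h import *
from plant import env,jaws,kin,imaging
np.set_printoptions(precision=4,suppress=True)
m=np.load("w1.npy",allow_pickle=True).item()
B=F(cast(m,(334.8,135.6),.038));print("bush",B)
jaws.move_gripper(.008)
z=.036;q=down(yaw)
x0=B[0]-.0265-.012
env.goto(W(x0,B[1],.10),q)
env.move_linear(W(x0,B[1],z),.08)
f0=np.array(env.state()["force"]);print(env.state()["t"],f0,env.state()["tcp_pos"][2])
env.move_linear(W(-.0075,B[1],z),.04)
x=-.0075
while x<.004:
    x+=.0005;env.move_linear(W(x,B[1],z),.02)
    f=np.array(env.state()["force"])-f0
    if -(f[:2]@a)>5:break
print("x",x,F(env.state()["tcp_pos"]),f[:2]@a,f[:2]@b,f[2],env.state()["t"])
m=imaging.camera_model("wrist");im=imaging.camera("wrist");cv2.imwrite("pics/w2.png",im[:,:,::-1])
cv2.imwrite("pics/s2.png",cv2.resize(imaging.camera("side")[190:300,230:360],None,fx=5,fy=5)[:,:,::-1])
E
```

```text
bush [-0.0362 -0.0387]
4.825 [ 0.2808 -0.2971  0.8394] 0.03645852797512194
x -0.0029999999999999966 [-0.0034 -0.0387] -5.51110590387022 1.1980171174922836 1.9413425473693384 8.9083
```

View pics/w2.png

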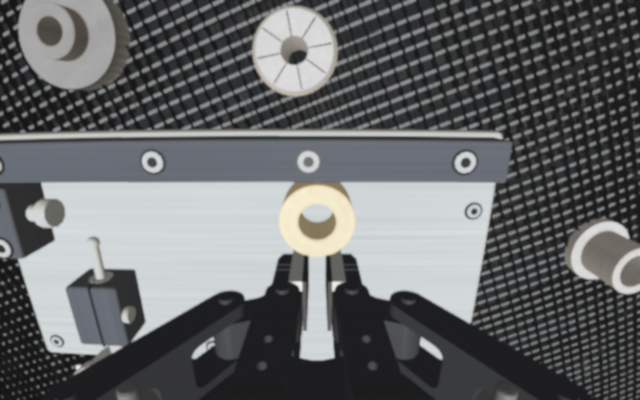

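The wrist view shows the bush at (317,218), upright and against the fence at row 182. Contact gave 5.5 N at the predicted place. Next I withdraw, turn the tool and slide the bush along with a closed fingertip face tilted 15° toward the fence.

```bash
python3 - <<'E'
from h import *
from plant import env,jaws,kin,imaging
np.set_printoptions(precision=4,suppress=True)
z=.036;t=np.radians(15);n=np.array([np.sin(t),np.cos(t)]);q=down(yaw+np.pi/2-t)
p=F(env.state()["tcp_pos"]);By=p[1]
env.move_linear(W(p[0]-.02,By,z),.08);env.move_linear(W(p[0]-.02,By,.11),.12)
jaws.move_gripper(0.)
c=np.array([.0237,By])
s=c-n*.039
env.goto(W(*s,.11),q);env.move_linear(W(*s,z),.08)
f0=np.array(env.state()["force"])
print(env.state()["t"],env.state()["opening"],env.state()["tcp_pos"],W(*s,z),env.state()["joint_positions"])
e=c-n*.027
env.move_linear(W(*e,z),.03)
y=e[1]
mx=0
while y<.030:
    y=min(y+.02,.030);env.move_linear(W(e[0],y,z),.04)
    f=np.array(env.state()["force"])-f0;print(y,f[:2]@a,f[:2]@b,f[2])
    if np.hypot(*f[:2])>15:print("stop");break
print(env.state()["t"])
im=imaging.camera("wrist");cv2.imwrite("pics/w3.png",im[:,:,::-1])
E
```

```text
12.7167 0.00021293228690784916 [ 0.5837 -0.0056  0.0367] [np.float64(0.5831839808518677), np.float64(-0.005517295057958116), 0.036] [-0.2335  0.1247 -0.2633  1.1818  0.0001  1.2768]
-0.044763737528483324 0.37092125590070096 0.27446578042925884 -0.13494589543147206
-0.024763737528483324 0.21551892345581908 -0.5144001619671236 0.37804479361083976
-0.004763737528483324 -0.0244164834244201 1.275897755670246 -0.47873282159194697
0.015236262471516677 -1.07388656558623 0.49858418664587534 -0.09865259060412929
0.03 -0.13569573703688065 0.9980951390531126 1.0717633372016182
16.3833
```

View pics/w3.png

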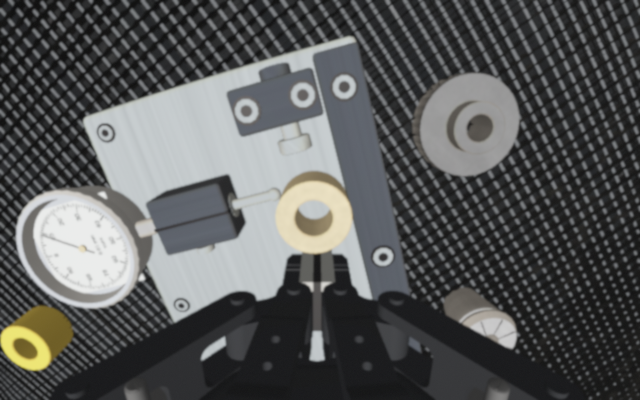

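The bush at (314,213) is against the fence and just reaching the spindle at (275,196). The screw head is at (294,145), still ahead. I continue in small force-monitored steps.

```bash
python3 - <<'E'
from h import *
from plant import env,jaws,kin,imaging
np.set_printoptions(precision=4,suppress=True)
z=.036
p=F(env.state()["tcp_pos"]);x=.0237-np.sin(np.radians(15))*.027;y=.030
f0=np.array(env.state()["force"]);L=[]
while y<.048:
    y+=.0006;env.move_linear(W(x,y,z),.025)
    f=np.array(env.state()["force"])-f0;L.append((y*1e3,f[:2]@a,f[:2]@b))
    if -(f[:2]@b)>9:break
print(np.array(L)[::3],L[-3:],F(env.state()["tcp_pos"]),env.state()["t"])
im=imaging.camera("wrist");cv2.imwrite("pics/w4.png",im[:,:,::-1])
E
```

```text
[[30.6    -0.7924  0.3884]
 [32.4    -1.7732 -1.9813]
 [34.2    -2.8641 -2.6876]
 [36.     -4.1322 -4.3403]
 [37.8    -4.7839 -4.9819]
 [39.6    -5.5046 -5.076 ]
 [41.4    -4.6562 -3.3815]
 [43.2    -3.6107 -4.2115]
 [45.     -5.1061 -9.8837]] [(43.80000000000007, np.float64(-5.327986116457829), np.float64(-5.563381789055861)), (44.40000000000007, np.float64(-5.7011849084360815), np.float64(-7.917905919853216)), (45.00000000000008, np.float64(-5.106089367854558), np.float64(-9.883672733655986))] [0.0162 0.0435] 22.6833
```

View pics/w4.png

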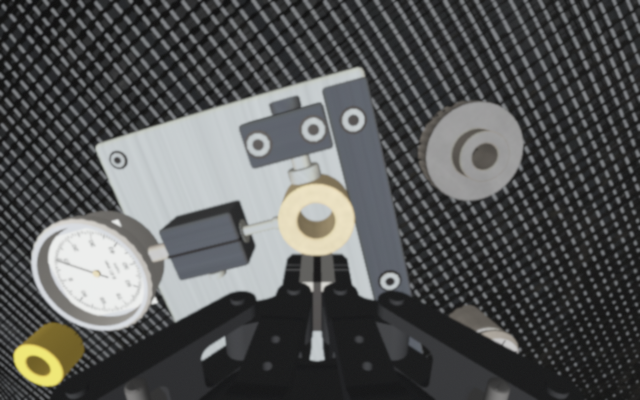

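The bush at (315,216) reaches the screw head at (303,172), and the spindle bears on it. I push a little harder to confirm it is seated, then withdraw and check.

```bash
python3 - <<'E'
from h import *
from plant import env,jaws,kin,imaging
np.set_printoptions(precision=4,suppress=True)
z=.036;x=.0237-np.sin(np.radians(15))*.027;y=.045
for i in range(5):
    y+=.0006;env.move_linear(W(x,y,z),.025);s=env.state();print(y,F(s["tcp_pos"]),np.array(s["force"])[:2]@b)
    if -np.array(s["force"])[:2]@b>16:break
t=np.radians(15);n=np.array([np.sin(t),np.cos(t)])
e=np.array([x,y])-n*.03
env.move_linear(W(*e,z),.05);env.move_linear(W(*e,.10),.12)
env.move_linear(W(e[0]-.01,e[1]-.03,.16),.15)
env.wait(.2);print(env.state()["t"],env.state()["force"])
m=imaging.camera_model("wrist");im=imaging.camera("wrist");np.save("w5.npy",m,allow_pickle=True);cv2.imwrite("pics/w5full.png",im[:,:,::-1])
for nm,P in(("nest top",W(.024,.069,.038)),("head",W(.024,.085,.027)),("tip",W(.008,.069,.026)),("fence top",W(.04,.069,.032))):print(nm,proj(m,P))
c=proj(m,W(.024,.069,.03)).astype(int);x0,y0=max(c[0]-90,0),max(c[1]-70,0);print(x0,y0)
cv2.imwrite("pics/w5.png",cv2.resize(im[y0:y0+140,x0:x0+180],None,fx=4,fy=4)[:,:,::-1])
E
```

```text
0.0456 [0.0162 0.0436] -12.402142800371738
0.046200000000000005 [0.0162 0.0437] -16.12795638806312
25.4667 [-0.4964  0.7869 -0.0263]
nest top [320.7795  85.0973]
head [315.1483  64.2234]
tip [300.4098  91.4041]
fence top [341.5317  79.671 ]
230 15
```

View pics/w5.png

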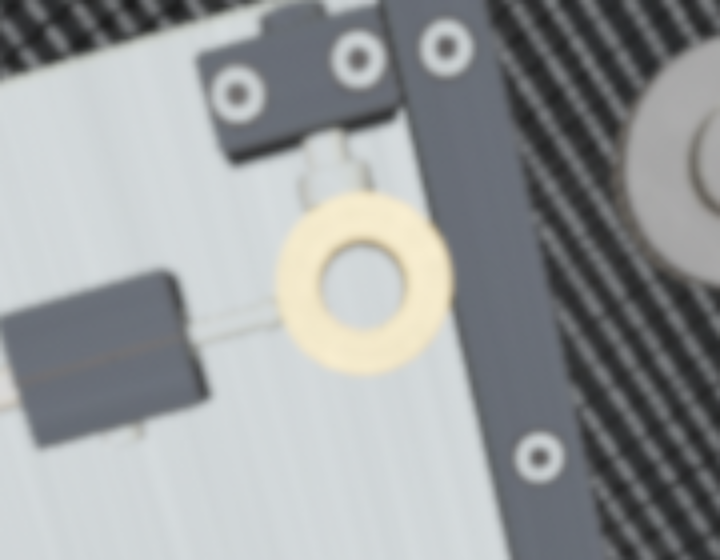

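The bush centre is at full-picture pixel (320.8,86), and the nest predicts (320.8,85.1), so they agree within about 1 mm. The bush touches the fence and the screw head with the spindle bearing on it, and the hand is clear.

```bash
python3 -c "
from plant import job_done
print(job_done())"
```

```text
the job is handed in; nothing more can be done
None
```

The bush is home against the fence and the stop screw, with the spindle bearing on it and the hand withdrawn; the job is handed in after about 25.5 s of the 42 s allowed, and no verdict was returned.

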